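# Put the eraser away in the sliding-cover pencil box

## Task

Slide the cover of the wooden pencil box all the way back, put the eraser down inside the box and let go of it, then slide the cover fully shut again.

Things in the scene. Friction and masses are not known exactly. Their poses are not given: they have to be found in the camera images.
- box_floor (a point): Centre of the inner floor (4 mm above the mat) of the fixed brown wooden pencil box: 200 (x) x 114 (y) x 40 mm high, walls 5 mm, cavity 190 x 104 mm, 28 mm deep. +x: the way the cover opens; z up; the box may be turned. The end wall at -x is 36 mm high. With the cover fully back the cavity is open from x = -95 to +20 mm; x = -40, y = 0 is the middle of the opening.
- cover (a joint): Flat light-wood cover sliding between the box's long sides along its +x; m. 0 = fully shut, against the end wall at -x; 0.115 = fully back at its stop, overhanging the +x end. Starts 0 to 12 mm open, stays where left, takes about 1.5 N to move. Panel 4 mm thick, its top 36 mm above the mat.
- cover_bar (a point): Middle of the pull bar on the cover, 46 mm above the mat; moves with the cover; axes as box_floor. The bar is a wooden ridge across the cover, 70 mm to the -x side of the box's centre when shut: 12 mm thick along x, 60 mm long along y, rising 20 mm above the cover to 56 mm above the mat. Pinch it from above across its thickness, or push it.
- eraser: Worn eraser, white with a blue sleeve, 46 (x) x 23 (y) x 13 mm (z), about 20 g, flat on the mat; origin at the centre of its underside. It lies in a loose row, right of the box as the robot sees it, with a small grey metal sharpener (16 x 25 x 12 mm) and an orange memory stick (55 x 18 x 8 mm), in any order, centres at least 60 mm apart; these two are not wanted.
Mind the look-alikes: they are no part of the job. What is shaped like the eraser but turquoise or yellow is not meant.

How it is judged:
On the way, in this order (a step that is already met when the one before it is completed fails the run):
1. the cover is slid back (value of joint cover above 0.095 m), for 0.2 s.
2. the eraser lies released inside the box while the cover is still back (x of eraser in the frame of box_floor between -0.096 and 0.096 m and y of eraser in the frame of box_floor between -0.053 and 0.053 m and z of eraser in the frame of box_floor between -0.006 and 0.024 m and value of joint cover above 0.08 m and contact force between the fingers and eraser below 0.1 N and linear speed of eraser below 0.05 m/s), for 0.2 s.
At the end, for the whole second after the job is handed in: The cover is shut to within 10 mm of its closed stop, and the eraser lies at rest inside the box, under the cover, anywhere in the cavity and on any of its sides (x of eraser in the frame of box_floor between -0.096 and 0.096 m and y of eraser in the frame of box_floor between -0.053 and 0.053 m and z of eraser in the frame of box_floor between -0.006 and 0.024 m and value of joint cover below 0.01 m and linear speed of eraser below 0.02 m/s); the robot touches nothing.
It also fails if it takes over 64 s, if anything falls off the work surface, if the arm or the gripper's body presses on something with over 40 N, if the wrist force passes 120 N, or if a joint passes its speed limit or range.

## Robot

A 6-joint arm with a two-finger parallel gripper is mounted at the origin on a cart in front of the work surface, level with it; the furniture and walls round the work are solid. World frame = base frame: x ahead of the robot, y to its left, z up, the work surface at z = 0. Lengths are in m, angles in rad, forces in N, time in s.
With the tool pointing down it reaches from about 0.425 to 0.95 m from the base axis. Payload 3.5 kg.
Tool frame: the origin (TCP) lies between the finger pads; the fingertips stand 19 mm ahead of it and the grasp point (between the pads) is the TCP (ctrl.nose_length is the distance from the TCP to the fingertips, in m); z points along the fingers, y is the line along which they close (so a half turn about z gives the same grasp; the last joint's range is limited). The gripper opens to 85 mm and grips with 20 to 120 N. Pads are 22 mm wide; open, the fingers measure 114 mm over their backs; the gripper's body (76 mm by 85 mm) begins 54 mm behind the grasp point. The pads swing forward as they close: fully open they stand 13 mm farther back than shut.
Start: joints at [1.056, 0.286, 1.577, -0, 1.279, -0.15], TCP at [0.241, 0.631, 0.25] pointing down, gripper open.
Joint ranges: [-2.77, 2.77], [-0.9, 2.22], [0.21, 2.48], [-1.53, 4.67], [0.24, 2.81], [-2.84, 2.84]. Speed limits (rad/s): [2.79, 2.79, 3.14, 3.14, 3.14, 3.14].

## Interface

Orientations are given as a unit quaternion [x, y, z, w].
In Python, from plant import ctrl gives the robot as it stands.
- The arm moves only by the tool apply_moves, never from a script. Its argument "series" is a list of rows, each a list of 6 numbers: the shift along the world's x, y, z scaled (see below), then the turn, a rotation vector about the world's x, y, z scaled (see below). A call has 1 to 20 rows; each row is the pose to reach, as a shift and turn from the pose commanded when the call began; what a row does not reach only later rows make up. The controller multiplies each number of a shift by 0.8 m and each number of a turn by 45 degrees. A row lasts 1/8 s, in which the tool goes at most 62.5 mm and 10.7 degrees, less where a joint would pass 70% of its speed; a pose out of reach is approached as far as the arm can. A call with a number of a shift or a turn outside -1 to 1 is refused whole. A call with a gripper value outside its range is refused whole. "jaw" is the opening, from 0 (shut) to 1 (fully open), set as the call begins (left out, the last holds). The fingers move at their own pace and stop on an object; "squeeze" is the grip in N (left out, the last holds). Time passes only in rows, so rows that repeat a pose let the fingers close. It gives the time, the measured TCP pose, the force, the opening and the grip force at its end, in the units of the state.
- ctrl.get_state(): the state, without advancing time (a new reading comes with each control period).
- ctrl.read_camera(name): name is "scene" or "top" or "wrist"; returns the picture (420x560x3 uint8, red, green, blue); there is no depth.
- ctrl.get_calibration(name): a dict with "fx", "fy", "cx", "cy" (pixels), "xyz" and "orientation" of the camera in the world; the wrist camera has in their place "hand_eye" (4x4, takes a point from camera to tool coordinates, whose origin is the TCP and whose axes are the flange's). Camera axes: x right, y up, looking along -z (the intrinsics and any distortion apply to the point x, -y, -z); pixel columns grow to the right and rows downward; lengths in m; the calibration is good to about 2 mm. The wrist camera is an equidistant fisheye: a pixel r from the principal point sees the ray r / f radians off the axis. A picture is of the moment at which its call begins: read the wrist's pose just before it. get_calibration takes no time and is no camera call.
- ctrl.sign_off(): hands the job in; it is judged then, once.
Trained networks look in the newest picture that a camera, given by its name, has taken for a name from the list of things; names that differ only in an ending like _2 or _b are one class to them, and where a whole thing is asked for, a point or a joint stands for the part that bears it (a point fixed in the world has none). Each returns a list of dicts, best first, with "p" (0 to 1); they miss things now and then, are a little off and sometimes report something else, mostly with a low value. They report only what shows in the picture. A call takes as long as a camera call. They do not tell look-alikes from the thing itself.
- ctrl.boxes_of(thing, camera): "xy" ([column, row] as shares, 0 to 1, of the picture: columns of its width, rows of its height, amid what is visible of it).
- ctrl.silhouettes(thing, camera): "pixels" (420x560 bool, what is visible of it) and "xy" ([column, row] as shares, 0 to 1, of the picture: columns of its width, rows of its height, amid what is visible of it).
The state is a dict: "time": time; "qpos": joint angles; "dq": joint speeds; "joint_efforts": joint torques, N m; "eef_pos": TCP position; "tcp_rot": TCP orientation; "contact_force": force on the tool from outside, world axes, zero at the start; "wrist_torque": the same for the moment, N m; "opening": opening from 0.0 (shut) to 1.0 (fully open); "finger_force": force on a finger pad.
Only numpy, scipy, OpenCV 4.12 (cv2) and the standard library are available. Lean on these libraries where they do the work, as an engineer would, in place of code of your own. Each camera call takes 0.05 s, during which the arm holds its last target. There are 200 camera calls.

## Working session

There is one attempt and no reset: what is moved stays moved. The work goes in short steps, Python scripts to look and compute and a tool call to move; the robot and the scene stay as the last step left them, time stands still between calls to the robot, and variables do not carry over. Pictures are saved under pics/ and viewed, at most 10 in all, crops included, and the job is handed in when it is done.

Besides the shell and the picture viewer there is one more tool, called after "Request:" as name([rows], argument=value, ...), one row to a line, values as JSON. apply_moves: Moves the arm, as the interface text tells. Shifts and turns lie within -1 to 1; 1 stands for 0.8 m of shift or 45 degrees of turn. Its arguments: {"type":"object","properties":{"series":{"type":"array"},"jaw":{"type":"number"},"squeeze":{"type":"number"}},"required":["series"]}

```bash
mkdir -p pics
python3 - <<'E'
from plant import ctrl
import cv2,numpy as np
s=ctrl.get_state();print(s)
a=ctrl.read_camera("top");b=ctrl.read_camera("scene")
for n in("top","scene"):print(n,ctrl.get_calibration(n))
for t in("eraser","cover_bar","cover"):
  for c in("top","scene"):
    print(t,c,[(round(d["p"],2),np.round(np.array(d["xy"])*[560,420],1)) for d in ctrl.boxes_of(t,c)])
cv2.imwrite("pics/top.png",a[...,::-1]);cv2.imwrite("pics/scene.png",b[...,::-1])
E
```

```text
{'time': 0.0, 'qpos': array([ 1.05604017e+00,  2.87174193e-01,  1.57821880e+00, -5.16709531e-06,
        1.27859410e+00, -1.50022107e-01]), 'dq': array([ 0.0006246 , -0.00057274,  0.00294353, -0.00045785,  0.00127275,
        0.00116366]), 'joint_efforts': array([-1.29203654e-04, -4.05974507e+01, -2.92625803e+01, -2.10748958e-04,
        5.91524920e-03,  2.36068658e-06]), 'eef_pos': array([0.24044739, 0.63004894, 0.24891881]), 'tcp_rot': array([ 1.81356989e-01,  9.83416600e-01, -1.13250134e-03, -3.88319145e-04]), 'contact_force': array([ 0.72399505, -0.43930297, -0.04205654]), 'wrist_torque': array([0.08989153, 0.00848205, 0.04766777]), 'finger_force': 0.0, 'opening': 1.0035155049174846}
top {'fx': 515.8855536078837, 'fy': 515.8855536078837, 'cx': 278.40141881392526, 'cy': 217.1745207082869, 'xyz': array([0.30562778, 0.09562912, 1.02478891]), 'orientation': array([-0.07674358,  0.07995638,  0.72573453, -0.67898954])}
scene {'fx': 431.6574693634695, 'fy': 431.6574693634695, 'cx': 280.1662574684416, 'cy': 205.23884304829497, 'xyz': array([ 0.04947368, -0.23067205,  0.67177055]), 'orientation': array([ 0.34040489, -0.17378558, -0.4256838 ,  0.82019289])}
eraser top [(0.75, array([283.9, 252.1])), (0.58, array([404.7, 269.9])), (0.52, array([322.3, 248.9]))]
eraser scene [(0.57, array([311.4, 280.2])), (0.5, array([274.9, 260.5]))]
cover_bar top [(0.89, array([197.1, 217. ]))]
cover_bar scene [(0.92, array([235.4, 197. ]))]
cover top [(0.56, array([193.5, 216.9]))]
cover scene [(0.75, array([237.6, 192.5]))]
```

View pics/top.png

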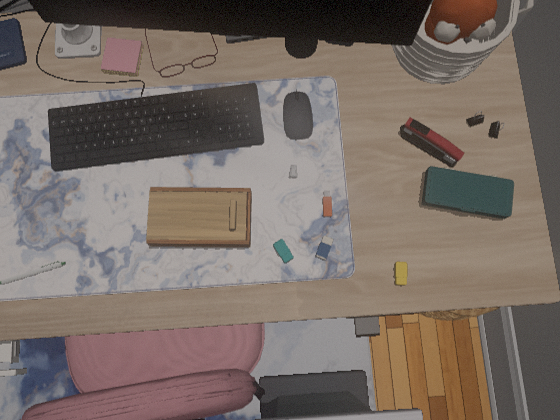

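View pics/scene.png

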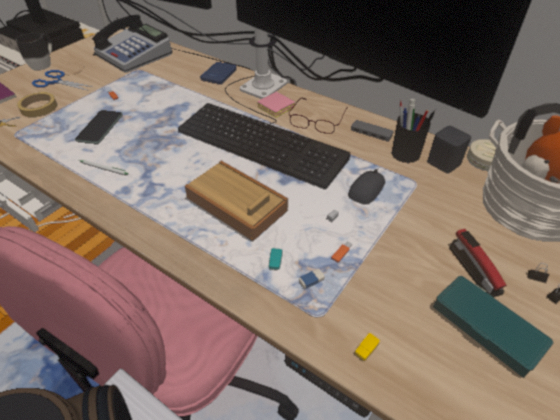

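The top image shows the box at (200,216), with the pull bar at (233,214) at its right end, so the cover opens to the left. Three things could be taken for the eraser: the turquoise block at (284,251), the white one with a blue sleeve at (323,249) and the yellow one at (401,273). I choose (323,249) by the description. The sharpener is at (293,171) and the memory stick at (327,206).

```bash
cat > h.py <<'E'
from plant import ctrl
import cv2,numpy as np
from scipy.spatial.transform import Rotation as R
def pt(n,u,v,z):
    c=ctrl.get_calibration(n)
    d=R.from_quat(c["orientation"]).apply([(u-c["cx"])/c["fx"],-(v-c["cy"])/c["fy"],-1]);o=np.array(c["xyz"])
    return o+d*(z-o[2])/d[2]
def wpt(u,v,z,s):
    c=ctrl.get_calibration("wrist");dx,dy=u-c["cx"],v-c["cy"];r=np.hypot(dx,dy);f=c["fx"];th=r/f
    d=np.array([np.sin(th)*dx/r,-np.sin(th)*dy/r,-np.cos(th)])
    H=np.array(c["hand_eye"]);Rt=R.from_quat(s["tcp_rot"])
    o=Rt.apply(H[:3,3])+s["eef_pos"];d=Rt.apply(H[:3,:3]@d)
    return o+d*(z-o[2])/d[2]
def wpix(p,s):
    c=ctrl.get_calibration("wrist");H=np.array(c["hand_eye"]);Rt=R.from_quat(s["tcp_rot"])
    q=H[:3,:3].T@(Rt.inv().apply(np.array(p)-s["eef_pos"])-H[:3,3])
    th=np.arctan2(np.hypot(q[0],q[1]),-q[2]);k=c["fx"]*th/np.hypot(q[0],q[1])
    return c["cx"]+q[0]*k,c["cy"]-q[1]*k
E
python3 - <<'E'
from h import *
a=ctrl.read_camera("top")
for t,z in(("eraser",.0065),("cover",.036)):
  for d in ctrl.silhouettes(t,"top"):
    ys,xs=np.nonzero(d["pixels"]);P=np.array([pt("top",x,y,z)[:2]*1000 for x,y in zip(xs,ys)],np.float32)
    print(t,round(d["p"],2),xs.mean(),ys.mean(),len(xs),cv2.minAreaRect(P),np.round(P.mean(0)))
for p in((323,249),(293,171),(327,206)):print(p,pt("top",*p,.006))
c1=cv2.resize(a[180:280,140:350],None,fx=3.8,fy=3.8,interpolation=2)
cv2.imwrite("pics/crop.png",c1[...,::-1])
E
```

```text
eraser 0.69 282.9312977099237 250.88167938931298 262 ((465.9103088378906, 78.69654846191406), (46.56962585449219, 23.11952781677246), 27.981605529785156) [466.  79.]
eraser 0.55 324.20494699646645 248.03533568904592 283 ((466.6417236328125, -3.5684661865234375), (25.06146240234375, 49.470062255859375), 66.8238754272461) [466.  -4.]Traceback (most recent call last):
  File "<stdin>", line 5, in <module>
  File "h.py", line 5, in pt
    c=ctrl.get_calibration(n)
ValueError: time passes only in moves, steps and waits
```

```bash
sed -i 's/^from plant import ctrl/from plant import ctrl\nimport functools\ncal=functools.lru_cache(None)(lambda n:ctrl.get_calibration(n))/; s/c=ctrl.get_calibration(/c=cal(/' h.py
python3 - <<'E'
from h import *
a=ctrl.read_camera("top")
c1=cv2.resize(a[180:280,140:350],None,fx=3.8,fy=3.8,interpolation=2)
cv2.imwrite("pics/crop.png",c1[...,::-1])
for t,z in(("cover",.036),):
  for d in ctrl.silhouettes(t,"top"):
    ys,xs=np.nonzero(d["pixels"]);P=np.array([pt("top",x,y,z)[:2]*1000 for x,y in zip(xs,ys)],np.float32)
    print(t,round(d["p"],2),xs.mean(),ys.mean(),len(xs),cv2.minAreaRect(P),np.round(P.mean(0)))
for p in((323,249),(293,171),(327,206)):print(p,pt("top",*p,.006))
E
```

```text
cover 0.85 196.6468245650807 215.4793544330329 4771 ((543.5609130859375, 244.13900756835938), (197.17959594726562, 97.58750915527344), 85.36991882324219) [543. 244.]
(323, 249) [ 0.46443824 -0.00125741  0.006     ]
(293, 171) [0.63095158 0.04669756 0.006     ]
(327, 206) [ 0.55202123 -0.01690428  0.006     ]
```

View pics/crop.png

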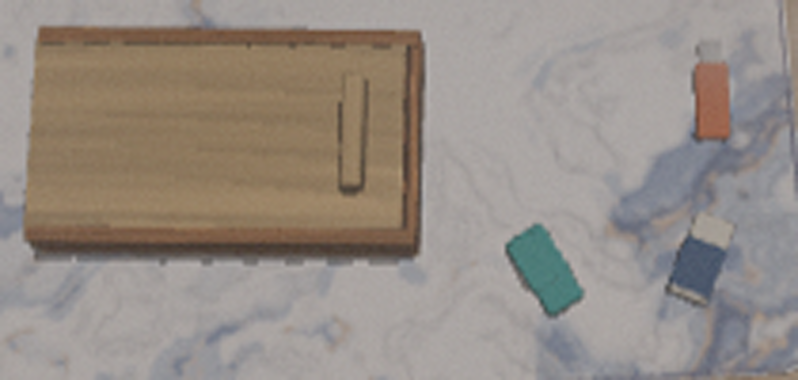

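Run:
```python
from h import *
f=lambda u,v,z:pt("top",140+u/3.8-.4,180+v/3.8-.4,z)[:2]
print("bar",f(353,75,.056),f(353,187,.056),f(355,131,.056))
for q in((38,44),(408,46),(402,228),(30,228)):print(q,f(*q,.036))
for q in((40,27),(421,31),(417,248),(29,242)):print(q,f(*q,.04))
s=ctrl.get_state();print(s["eef_pos"],R.from_quat(s["tcp_rot"]).as_matrix())
```

```text
bar [0.56546537 0.1704231 ] [0.50716941 0.17314239] [0.53606123 0.17077863]
(38, 44) [0.5986144  0.33573863]
(408, 46) [0.58456243 0.14252785]
(402, 228) [0.48825562 0.15069442]
(30, 228) [0.50096786 0.34093243]
(40, 27) [0.60658111 0.33362056]
(421, 31) [0.5910839  0.13514045]
(417, 248) [0.47668752 0.14339186]
(29, 242) [0.49295826 0.34052389]
[0.24079338 0.63060874 0.25036935] [[-9.34205658e-01  3.56734897e-01  5.00447849e-05]
 [ 3.56734900e-01  9.34205655e-01  6.74140609e-05]
 [-2.27031730e-05  8.08313184e-05 -9.99999996e-01]]
```

Request:
apply_moves([
  [0.04,-0.06,0,0.0,0,0.04],
  [0.1,-0.16,0,0,0,0.1],
  [0.15,-0.23,-0.02,0,0,0.17],
  [0.2,-0.3,-0.04,0,0,0.23],
  [0.25,-0.38,-0.06,0,0,0.28],
  [0.29,-0.45,-0.08,0,0,0.32],
  [0.32,-0.5,-0.1,0,0,0.35],
  [0.35,-0.545,-0.11,0,0,0.367],
  [0.369,-0.573,-0.113,0,0,0.367],
  [0.369,-0.573,-0.113,0,0,0.367],
  [0.369,-0.573,-0.113,0,0,0.367],
  [0.369,-0.573,-0.113,0,0,0.367],
], jaw=0.6)

```text
time: 2.15
eef_pos: [0.5354, 0.1734, 0.1603]
tcp_rot: [0.037, 0.999, 0.0, 0.0]
contact_force: [0.6, 0.4, 1.1]
opening: 0.603
finger_force: 0.0
```

Run:
```python
from h import *
s=ctrl.get_state();w=ctrl.read_camera("wrist")
print(s["eef_pos"],R.from_quat(s["tcp_rot"]).as_matrix(),s["contact_force"],s["opening"],s["time"])
bar=np.array([.536,.171]);u=np.array([.080,.997]);v=np.array([-.997,.080])
for i in(-30,0,30):
  q=bar+v*i/1000;p=wpix([*q,.056],s);print(p);cv2.circle(w,tuple(int(k) for k in p),2,(255,0,0),-1)
p=wpix([.4666,-.0036,.0065],s);print(p);cv2.circle(w,tuple(int(k) for k in p),2,(255,0,0),-1)
cv2.imwrite("pics/w1.png",w[...,::-1])
```

```text
[0.5354418  0.17339837 0.1602597 ] [[-9.97207987e-01  7.46734747e-02  3.21698214e-04]
 [ 7.46735632e-02  9.97207995e-01  2.72431137e-04]
 [-3.00456651e-04  2.95692858e-04 -9.99999911e-01]] [0.64329615 0.37180113 1.14636378] 0.6027481194798708 2.15
(np.float64(276.53897919077656), np.float64(256.5542021270931))
(np.float64(276.6413551106887), np.float64(219.99890206840163))
(np.float64(276.78374281815496), np.float64(180.38784835103536))
(np.float64(90.35868144896591), np.float64(146.90012457125977))
```

View pics/w1.png

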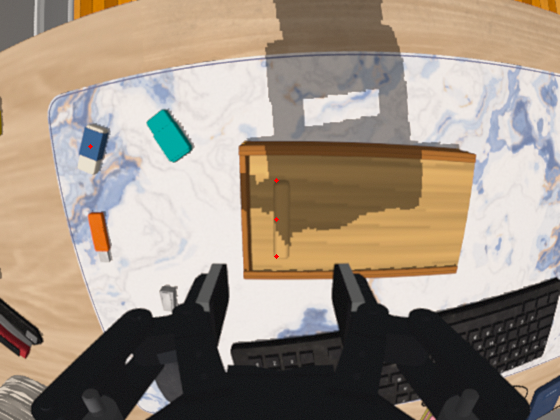

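The wrist view shows the bar at (282,219) under the tool, about 3 mm to the right of my predicted dots. The tool's y already matches that. The predicted eraser dot falls on the blue-sleeved eraser at (91,147).

Request:
apply_moves([
  [0,0,-0.04,0,0,0],
  [0,0,-0.08,0,0,0],
  [0,0,-0.11,0,0,0],
  [0,0,-0.125,0,0,0],
  [0,0,-0.125,0,0,0],
  [0,0,-0.125,0,0,0],
])

```text
time: 2.95
eef_pos: [0.5368, 0.1726, 0.0612]
tcp_rot: [0.038, 0.999, 0.0, 0.001]
contact_force: [0.1, 0.4, 0.4]
opening: 0.6
finger_force: 0.0
```

Request:
apply_moves([
  [0,0,0,0,0,0],
  [0,0,0,0,0,0],
  [0,0,0,0,0,0],
  [0,0,0,0,0,0],
  [0,0,0,0,0,0],
  [0,0,0,0,0,0],
], jaw=0, squeeze=30)

```text
time: 3.7
eef_pos: [0.5365, 0.1723, 0.0608]
tcp_rot: [0.038, 0.999, 0.0, 0.001]
contact_force: [-0.8, 0.0, 5.7]
opening: 0.128
finger_force: 34.2
```

Request:
apply_moves([
  [0.001,0.012,0,0,0,0],
  [0.0025,0.03,0,0,0,0],
  [0.004,0.05,0,0,0,0],
  [0.0055,0.07,0,0,0,0],
  [0.007,0.09,0,0,0,0],
  [0.0085,0.108,0,0,0,0],
  [0.0095,0.122,0,0,0,0],
  [0.0105,0.131,0,0,0,0],
  [0.011,0.136,0,0,0,0],
  [0.011,0.136,0,0,0,0],
  [0.011,0.136,0,0,0,0],
  [0.011,0.136,0,0,0,0],
])

```text
time: 5.2
eef_pos: [0.545, 0.2815, 0.0608]
tcp_rot: [0.038, 0.999, 0.0, 0.0]
contact_force: [-2.3, 0.4, 5.6]
opening: 0.13
finger_force: 34.3
```

Request:
apply_moves([
  [0,0.0025,0,0,0,0],
  [0,0.005,0,0,0,0],
  [0,0.005,0,0,0,0],
])

```text
time: 5.58
eef_pos: [0.5452, 0.285, 0.0608]
tcp_rot: [0.038, 0.999, -0.0, 0.0]
contact_force: [-1.1, -0.7, 5.2]
opening: 0.129
finger_force: 34.3
```

Request:
apply_moves([
  [0,0,0,0,0,0],
  [0,0,0,0,0,0],
  [0,0,0,0,0,0],
  [0,0,0,0,0,0],
], jaw=0.45)

```text
time: 6.08
eef_pos: [0.5446, 0.2849, 0.0596]
tcp_rot: [0.038, 0.999, -0.0, -0.0]
contact_force: [-1.0, -0.9, -0.3]
opening: 0.452
finger_force: 0.0
```

Run:
```python
from h import *
s=ctrl.get_state();print(s["eef_pos"],s["opening"],s["contact_force"])
for i in range(2):
  a=ctrl.read_camera("top")
  for d in ctrl.silhouettes("eraser","top"):
    ys,xs=np.nonzero(d["pixels"]);m=d["pixels"]
    P=np.array([pt("top",x,y,.0105)[:2]*1000 for x,y in zip(xs,ys)],np.float32)
    print(round(d["p"],2),xs.mean(),ys.mean(),len(xs),cv2.minAreaRect(P),np.round(P.mean(0)),a[m].mean(0))
```

```text
[0.54463515 0.28487047 0.05960775] 0.4518437555716073 [-0.99794812 -0.88553488 -0.33715654]
0.82 324.2773109243698 247.7436974789916 238 ((466.4557189941406, -3.6915416717529297), (21.87270736694336, 45.40386962890625), 66.83833312988281) [466.  -4.] [124.31092437 129.93277311 140.15546218]
0.69 400.5513698630137 273.3321917808219 292 ((405.37921142578125, -148.74354553222656), (21.680511474609375, 49.53022384643555), 83.35770416259766) [ 405. -149.] [181.17123288 159.13356164  90.33219178]
0.66 282.9404255319149 250.77021276595744 235 ((465.2726745605469, 78.59085083007812), (44.34999465942383, 21.603057861328125), 29.426109313964844) [466.  79.] [ 91.3787234  142.05531915 138.75744681]
0.45 97.08990825688073 222.54495412844037 545 ((561.4073486328125, 443.68951416015625), (105.80777740478516, 37.90214538574219), 0.8098703026771545) [548. 448.] [158.25688073 136.43302752 109.07889908]
0.67 400.52142857142854 273.3357142857143 280 ((405.3114929199219, -148.73565673828125), (21.680511474609375, 45.881526947021484), 83.35770416259766) [ 405. -149.] [182.02142857 159.92142857  89.25714286]
0.59 324.1585365853659 248.14634146341464 246 ((465.4600524902344, -3.5099716186523438), (21.659748077392578, 46.570068359375), 63.789581298828125) [465.  -3.] [124.7804878  130.05284553 139.73577236]
0.53 283.3088803088803 251.43629343629343 259 ((464.3056640625, 78.82212829589844), (45.972137451171875, 24.04367446899414), 27.738265991210938) [464.  78.] [ 95.63706564 142.36679537 139.13127413]
```

Request:
apply_moves([
  [0,0,0.04,0,0,0],
  [0,0,0.09,0,0,0],
  [-0.015,-0.05,0.125,0,0,-0.1],
  [-0.035,-0.12,0.125,0,0,-0.2],
  [-0.055,-0.19,0.125,0,0,-0.3],
  [-0.075,-0.26,0.125,0,0,-0.4],
  [-0.089,-0.32,0.125,0,0,-0.44],
  [-0.097,-0.352,0.125,0,0,-0.44],
  [-0.098,-0.36,0.125,0,0,-0.44],
  [-0.098,-0.36,0.125,0,0,-0.44],
  [-0.098,-0.36,0.125,0,0,-0.44],
], jaw=0.6)

```text
time: 7.65
eef_pos: [0.4666, -0.0022, 0.1599]
tcp_rot: [0.209, 0.978, 0.0, -0.0]
contact_force: [0.7, -0.6, 0.2]
opening: 0.603
finger_force: 0.0
```

Run:
```python
from h import *
s=ctrl.get_state();w=ctrl.read_camera("wrist")
M=R.from_quat(s["tcp_rot"]).as_matrix();print(s["eef_pos"],np.degrees(np.arctan2(M[1,1],M[0,1])),s["time"])
for d in ctrl.silhouettes("eraser","wrist"):
    ys,xs=np.nonzero(d["pixels"])
    P=np.array([wpt(x,y,.011,s)[:2]*1000 for x,y in zip(xs,ys)],np.float32)
    print(round(d["p"],2),xs.mean(),ys.mean(),len(xs),cv2.minAreaRect(P),np.round(P.mean(0)),w[d["pixels"]].mean(0))
p=wpix([.466,-.0035,.0065],s);cv2.circle(w,tuple(int(k) for k in p),2,(255,0,0),-1)
cv2.imwrite("pics/w2.png",w[...,::-1])
ctrl.read_camera("top")
for d in ctrl.silhouettes("cover","top")[:1]:
    ys,xs=np.nonzero(d["pixels"]);P=np.array([pt("top",x,y,.036)[:2]*1000 for x,y in zip(xs,ys)],np.float32)
    print("cover",cv2.minAreaRect(P))
```

```text
[ 0.46657575 -0.00217352  0.15990039] 65.88117435313298 7.65
0.91 280.2395833333333 203.05128205128204 1248 ((467.5728759765625, -2.0723953247070312), (22.715051651000977, 46.387474060058594), 62.38473892211914) [467.  -2.] [107.04487179 121.74519231 135.85977564]
0.91 118.41628545288198 208.17200365965235 1093 ((407.87774658203125, -144.88473510742188), (28.713972091674805, 46.49310302734375), 82.78131103515625) [ 408. -145.] [211.47758463 178.73833486   4.63494968]
cover ((550.6808471679688, 354.14483642578125), (195.52635192871094, 102.98287963867188), 86.16069793701172)
```

View pics/w2.png

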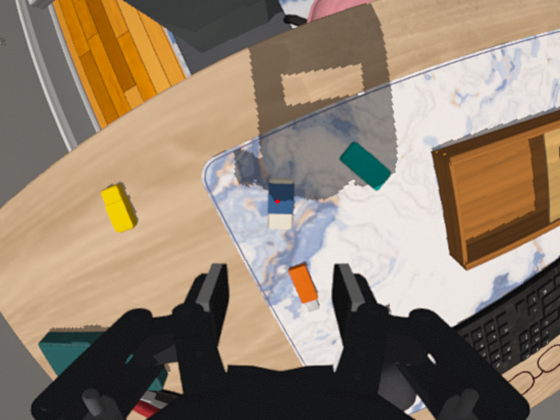

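The wrist view shows the cover fully back with the cavity open at (500,200). The white and blue eraser lies under the tool at (280,203), and nothing is near enough for the fingers to hit.

Request:
apply_moves([
  [0,0,-0.05,0,0,-0.04],
  [0,0,-0.1,0,0,-0.05],
  [0,0,-0.14,0,0,-0.05],
  [0,0,-0.16,0,0,-0.05],
  [0,0,-0.172,0,0,-0.05],
  [0,0,-0.172,0,0,-0.05],
  [0,0,-0.172,0,0,-0.05],
])

```text
time: 8.72
eef_pos: [0.4674, -0.0032, 0.0234]
tcp_rot: [0.229, 0.974, 0.0, 0.001]
contact_force: [0.0, -0.3, 0.5]
opening: 0.602
finger_force: 0.0
```

Request:
apply_moves([
  [0,0,0,0,0,0],
  [0,0,0,0,0,0],
  [0,0,0,0,0,0],
  [0,0,0,0,0,0],
  [0,0,0,0,0,0],
], jaw=0, squeeze=25)

```text
time: 9.35
eef_pos: [0.4671, -0.0032, 0.0232]
tcp_rot: [0.229, 0.974, -0.0, 0.001]
contact_force: [-1.0, -0.2, 6.2]
opening: 0.248
finger_force: 26.4
```

Request:
apply_moves([
  [0,0,0.03,0,0,0],
  [0,0,0.08,0,0,0],
  [0,0,0.13,0,0,0],
  [0,0,0.15,0,0,0],
  [0,0,0.15,0,0,0],
])

```text
time: 9.98
eef_pos: [0.4667, -0.0031, 0.1427]
tcp_rot: [0.229, 0.974, -0.0, 0.001]
contact_force: [-0.2, -0.4, -0.5]
opening: 0.247
finger_force: 25.7
```

Request:
apply_moves([
  [0.01,0.03,0,0,0,0.1],
  [0.03,0.09,0,0,0,0.2],
  [0.055,0.155,0,0,0,0.32],
  [0.078,0.215,0,0,0,0.43],
  [0.088,0.245,0,0,0,0.49],
  [0.09,0.252,0,0,0,0.49],
  [0.09,0.252,-0.03,0,0,0.49],
  [0.09,0.252,-0.08,0,0,0.49],
  [0.09,0.252,-0.12,0,0,0.49],
  [0.09,0.252,-0.135,0,0,0.49],
  [0.09,0.252,-0.142,0,0,0.49],
  [0.09,0.252,-0.142,0,0,0.49],
  [0.09,0.252,-0.142,0,0,0.49],
])

```text
time: 11.6
eef_pos: [0.5394, 0.1987, 0.0301]
tcp_rot: [0.038, 0.999, 0.0, 0.001]
contact_force: [0.5, 0.2, 0.4]
opening: 0.253
finger_force: 25.7
```

Request:
apply_moves([
  [0,0,0,0,0,0],
  [0,0,0,0,0,0],
  [0,0,0,0,0,0],
  [0,0,0,0,0,0],
  [0,0,0,0,0,0],
], jaw=0.5)

```text
time: 12.22
eef_pos: [0.5383, 0.1986, 0.0287]
tcp_rot: [0.038, 0.999, -0.0, -0.0]
contact_force: [-0.1, 0.7, -0.1]
opening: 0.499
finger_force: 0.0
```

Request:
apply_moves([
  [0,0,0.03,0,0,0],
  [0,0,0.08,0,0,0],
  [0,0,0.13,0,0,0],
  [0,0,0.15,0,0,0],
  [0,0,0.15,0,0,0],
  [0,0,0.15,0,0,0],
])

```text
time: 12.98
eef_pos: [0.5372, 0.1983, 0.1466]
tcp_rot: [0.038, 0.999, -0.0, -0.002]
contact_force: [-0.3, -0.2, 0.2]
opening: 0.501
finger_force: 0.0
```

Run:
```python
from h import *
s=ctrl.get_state();w=ctrl.read_camera("wrist");print(s["eef_pos"],s["time"])
for q in (-.095,.02):
  p=wpix([*(np.array([.5418,.2382])+q*np.array([.079,.997])),.036],s);print(p);cv2.circle(w,tuple(int(k) for k in p),2,(255,0,0),-1)
cv2.imwrite("pics/w3.png",w[...,::-1])
```

```text
[0.53717483 0.19834468 0.14661677] 12.975
(np.float64(209.04547214677694), np.float64(218.39485532270245))
(np.float64(357.2877053881721), np.float64(218.861554100189))
```

View pics/w3.png

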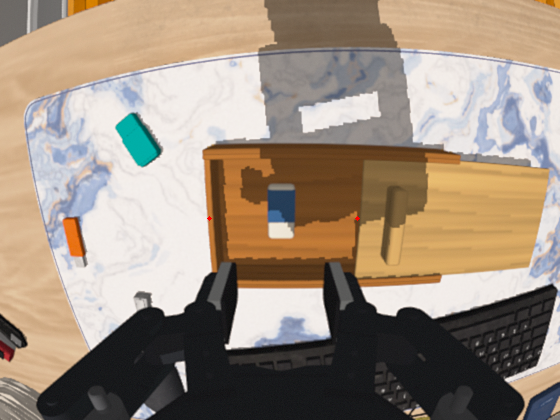

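The wrist view shows the eraser lying flat in the open cavity at (281,211), with the bar at (393,225). Next I grip the bar again and close the cover.

Request:
apply_moves([
  [0.003,0.04,0,0,0,0],
  [0.007,0.09,0,0,0,0],
  [0.0095,0.108,0,0,0,0],
  [0.0095,0.108,-0.04,0,0,0],
  [0.0095,0.108,-0.08,0,0,0],
  [0.0095,0.108,-0.1,0,0,0],
  [0.0095,0.108,-0.107,0,0,0],
  [0.0095,0.108,-0.107,0,0,0],
  [0.0095,0.108,-0.107,0,0,0],
])

```text
time: 14.15
eef_pos: [0.547, 0.2852, 0.0646]
tcp_rot: [0.038, 0.999, 0.0, 0.001]
contact_force: [0.2, -0.0, 0.0]
opening: 0.503
finger_force: 0.0
```

Request:
apply_moves([
  [0,0,0,0,0,0],
  [0,0,0,0,0,0],
  [0,0,0,0,0,0],
  [0,0,0,0,0,0],
  [0,0,0,0,0,0],
], jaw=0, squeeze=30)

```text
time: 14.78
eef_pos: [0.5464, 0.2851, 0.064]
tcp_rot: [0.038, 0.999, 0.0, 0.0]
contact_force: [-1.0, -1.0, 5.8]
opening: 0.129
finger_force: 33.1
```

Request:
apply_moves([
  [-0.001,-0.012,0,0,0,0],
  [-0.0025,-0.03,0,0,0,0],
  [-0.004,-0.05,0,0,0,0],
  [-0.0055,-0.07,0,0,0,0],
  [-0.007,-0.09,0,0,0,0],
  [-0.0085,-0.108,0,0,0,0],
  [-0.0095,-0.122,0,0,0,0],
  [-0.0105,-0.131,0,0,0,0],
  [-0.011,-0.138,0,0,0,0],
  [-0.011,-0.14,0,0,0,0],
  [-0.011,-0.14,0,0,0,0],
  [-0.011,-0.14,0,0,0,0],
])

```text
time: 16.27
eef_pos: [0.5378, 0.1725, 0.064]
tcp_rot: [0.038, 0.999, -0.0, 0.001]
contact_force: [-0.5, 0.2, 6.4]
opening: 0.132
finger_force: 33.2
```

Request:
apply_moves([
  [0,-0.0012,0,0,0,0],
  [0,-0.0025,0,0,0,0],
  [0,-0.0025,0,0,0,0],
])

```text
time: 16.65
eef_pos: [0.5377, 0.1712, 0.064]
tcp_rot: [0.039, 0.999, 0.001, 0.001]
contact_force: [-1.5, 2.7, 6.1]
opening: 0.13
finger_force: 33.1
```

Request:
apply_moves([
  [0,-0.0012,0,0,0,0],
  [0,-0.0025,0,0,0,0],
  [0,-0.004,0,0,0,0],
  [0,-0.005,0,0,0,0],
  [0,-0.005,0,0,0,0],
])

```text
time: 17.27
eef_pos: [0.5376, 0.1708, 0.0639]
tcp_rot: [0.04, 0.999, 0.005, 0.001]
contact_force: [0.6, 14.6, 3.4]
opening: 0.126
finger_force: 32.8
```

The reaction rose to 14.6 N with almost no travel, so the cover is against its closed stop. I relax the push, release and lift.

Request:
apply_moves([
  [0,0.003,0,0,0,0],
  [0,0.004,0,0,0,0],
  [0,0.004,0,0,0,0],
])

```text
time: 17.65
eef_pos: [0.5377, 0.1711, 0.064]
tcp_rot: [0.039, 0.999, 0.001, 0.001]
contact_force: [-1.2, 5.0, 6.0]
opening: 0.13
finger_force: 33.1
```

Request:
apply_moves([
  [0,0,0,0,0,0],
  [0,0,0,0,0,0],
  [0,0,0,0,0,0],
  [0,0,0,0,0,0],
], jaw=0.5)

```text
time: 18.15
eef_pos: [0.537, 0.1699, 0.0628]
tcp_rot: [0.038, 0.999, -0.0, -0.0]
contact_force: [-0.9, 0.3, 0.1]
opening: 0.499
finger_force: 0.0
```

Request:
apply_moves([
  [0,0,0.03,0,0,0],
  [0,0,0.08,0,0,0],
  [0,0,0.13,0,0,0],
  [0,0,0.15,0,0,0],
  [0,0,0.15,0,0,0],
  [0,0,0.15,0,0,0],
])

```text
time: 18.9
eef_pos: [0.536, 0.17, 0.1809]
tcp_rot: [0.038, 0.999, -0.0, -0.002]
contact_force: [0.2, 0.9, -0.5]
opening: 0.502
finger_force: 0.0
```

Run:
```python
from h import *
s=ctrl.get_state();w=ctrl.read_camera("wrist");print(s["eef_pos"],s["time"])
cv2.imwrite("pics/w4.png",w[...,::-1])
```

```text
[0.53603741 0.16997942 0.18094121] 18.9
```

View pics/w4.png

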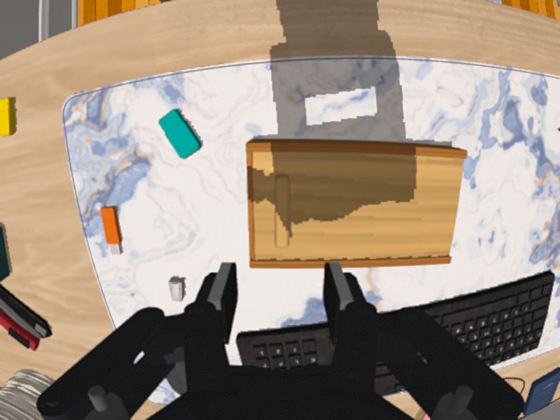

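The wrist view shows the cover shut with no gap at the end wall at (252,200), the bar at (282,212), and the gripper clear of everything.

```bash
python3 -c "from plant import ctrl;print(ctrl.sign_off())"
```

```text
the job is handed in; nothing more can be done
None
```

I slid the cover fully back, put the eraser in the box and let go of it, then slid the cover shut to its stop; the job was handed in after about 19 s on the robot's clock, and no verdict came back.

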